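Balance a chalk specimen on the domed rest and index the turntable to the third stop

ROBOT

A 7-joint arm with a two-finger parallel gripper is mounted at the origin on a cart in front of the work surface, level with it; the furniture and walls round the work are solid. World frame = base frame: x ahead of the robot, y to its left, z up, the work surface at z = 0. Lengths are in mm, angles in degrees, forces in N, time in s.
With the tool pointing down it reaches from about 425 to 800 mm from the base axis. Payload 8.3 kg.
Tool frame: the origin (TCP) lies midway between the tips of the shut fingers; the grasp point (between the pads) lies 19 mm behind it; z points along the fingers, y is the line along which they close (so a half turn about z gives the same grasp; the last joint's range is limited). The gripper opens to 85 mm and grips with 20 to 120 N. Pads are 22 mm wide; open, the fingers measure 114 mm over their backs; the gripper's body (76 mm by 85 mm) begins 54 mm behind the grasp point. The pads swing forward as they close: fully open they stand 13 mm farther back than shut.
Start: joints at [-3.604, 21.967, 0.94, 78.501, -0.361, 79.538, -2.664], TCP at [624.982, 0.047, 231.279] pointing down, gripper open.
Joint ranges: [-169.22, 169.22], [-14.56, 117.87], [-87.37, 89.26], [10.42, 133.3], [-82.24, 262.24], [0.94, 117.77], [-172.7, 172.7]. Speed limits (degrees/s): [136.94, 136.94, 172.46, 172.46, 180, 180, 180].

INTERFACE

Orientations are given as a 3x3 rotation matrix whose columns are the frame's x, y, z axes.
In Python, from workcell import manip gives the robot as it stands.
- The arm moves only by the shell command python3 -m pendant 'ROWS' [FORCE]. ROWS is JSON, a list of rows, each a list of 7 numbers: the finger opening in cm, from 0 to 8.54, then the shift along the world's x, y, z in cm, then the turn, a rotation vector about the world's x, y, z in degrees. A call has 1 to 8 rows; each row is the pose to reach, as a shift and turn from the pose commanded when the call began; what a row does not reach only later rows make up. A row lasts 1/8 s, in which the tool goes at most 62.5 mm and 10.7 degrees, less where a joint would pass 70% of its speed; a pose out of reach is approached as far as the arm can. A call with a gripper value outside its range is refused whole. The fingers move at their own pace and stop on an object; FORCE is the grip in N (left out, the last holds). Time passes only in rows, so rows that repeat a pose let the fingers close. It gives the time, the measured TCP pose, the force, the opening and the grip force at its end, in the units of the state.
- manip.state(): the state, without advancing time (a new reading comes with each control period).
- manip.read_camera(name): name is "scene" or "side" or "wrist"; returns (picture, depth): 384x512x3 uint8, blue, green, red; 384x512 float32, mm along the optical axis (not along the pixel's ray), 0 where there is no reading.
- manip.camera_params(name): a dict with "intrinsics" (3x3 intrinsics, pixels), "R" (3x3) and "t" (3): a world point X has camera coordinates R X + t. Camera axes: x right, y down, z forward; pixel columns grow to the right and rows downward; lengths in mm; the calibration is good to about 2 mm. A picture is of the moment at which its call begins: read the wrist's pose just before it. camera_params takes no time and is no camera call; for the wrist camera it gives the pose at the moment of the call.
- manip.sign_off(): hands the job in; it is judged then, once.
The state is a dict: "time_s": time; "q": joint angles; "joint_vel": joint speeds; "joint_torque": joint torques, N m; "tool_pos": TCP position; "orientation": TCP orientation; "ft_force": force on the tool from outside, world axes, zero at the start; "wrist_torque": the same for the moment, N m; "finger_gap": finger opening in mm; "gripper_force": force on a finger pad.
Only numpy, scipy, OpenCV 4.12 (cv2) and the standard library are available. Lean on these libraries where they do the work, as an engineer would, in place of code of your own. Each camera call takes 0.05 s, during which the arm holds its last target. There are 200 camera calls.

TASK

Balance the flat pale chalk lump, right way up as it lies now and centred, on the rubber dome of the indexing turntable and let go of it. Then turn the index knob clockwise by feel, counting the clicks from its home stop, to the third click stop and not beyond it, with the chalk riding along on the dome. End there: the program finishes while still gripping the knob in the third stop with the chalk balanced, and leave everything else on the bench where it is.

Things in the scene. Friction and masses are not known exactly. Their poses are not given: they have to be found in the camera images.
- chalk_b: Flat pale chalk lump with one pointed corner, 43x43x24 mm, 50-80 g, lying on the bench in front right. Origin: centre of its bounding box's underside, z up; its mass centre is within 3 mm of that, 10 mm up. Narrowest (34 mm) across the direction 50 degrees from its x towards its y: there it reaches from -14 to +20 mm. On the dome its roughly flat underside rests within 3 mm of the summit's height.
- indexer: Grey housing with a bright metal top of the indexing turntable, a box 124 (its x) by 330 (its y) by 50 mm high, fixed to the bench (its place and yaw differ each time). Origin: centre of its underside; z up. Its +y end carries the turntable with the dome, its -y end the index knob; the two vertical axes are 200 mm apart, at its y = +100 mm and -100 mm.
- dome_top (a point): Summit of the black rubber dome on the turntable, 86 mm above the bench. The dome is a spherical cap 60 mm across with 90 mm radius of curvature; its rim stands 31 mm and its summit 36 mm above the housing; below it are a 36 mm stem and a flat aluminium turntable disc 88 mm across, 8 mm high. It turns with the knob, one to one, by a drive inside the housing.
- knob_grip (a point): On the knob's vertical axis, mid grip bar, 78 mm above the bench. Black bar 50 mm long, 16 thick, 34 high (top 93 mm above the bench) on a round skirt 60 mm across, top 60 mm above the bench. The point turns with the knob: x along the bar to the end with the white pointer line, y across the bar. At home the pointer looks along the housing's +x to the one large stud; five small studs mark the next stops.
- index_knob (a joint): Angle of the knob in rad: 0 at the home stop where it starts, growing clockwise seen from above. Click stops every 24 degrees (0.419 rad): first 0.419, second 0.838, third 1.257, then more. Between stops a turning moment of up to 0.2 N m holds it back, then (past half way) pulls it into the next stop; friction is small (about 0.015 N m), so let go near a stop it settles there. It cannot turn back beyond home (-0.12).
- stone_b: Lump of rock 44x60x46 mm, bystander. Origin: centre of its underside.
- stone_c: Pointed lump of rock 72x74x71 mm, bystander. Origin: centre of its underside.
- toe_bone: Small yellowish fossil toe bone, dumbbell shaped, 67x82x30 mm, bystander. Origin: centre of its underside.
- stone_e: Lump of rock 58x56x29 mm, bystander. Origin: centre of its underside.
- air_scribe_1: Black and grey compressed-air pen 49x177x17 mm, lying, bystander. Origin: centre of its underside.
- brush_1: Flat dust brush with wooden handle, 100x163x12 mm, lying, bystander. Origin: centre of its underside.
- hammer: Small hammer 160x230x25 mm, lying, bystander. Origin: centre of its underside.

How it is judged (in metres and radians):
On the way, in this order (a step that is already met when the one before it is completed fails the run):
1. the chalk is balanced on the dome and let go of, the knob still at home (horizontal distance between chalk_b and dome_top below 0.016 m and z of chalk_b in the frame of dome_top between -0.008 and 0.008 m and angle between chalk_b's own z axis and vertical below 0.35 rad and contact force between the fingers and chalk_b below 0.05 N and contact force between chalk_b and indexer above 0.1 N and linear speed of chalk_b below 0.03 m/s and value of joint index_knob below 0.15 rad), for 0.4 s.
2. the fingers hold the knob in its third stop, the chalk still on the dome (horizontal distance between chalk_b and dome_top below 0.016 m and z of chalk_b in the frame of dome_top between -0.008 and 0.008 m and angle between chalk_b's own z axis and vertical below 0.35 rad and value of joint index_knob between 1.147 and 1.367 rad and contact force between the fingers and index_knob above 1 N), for 0.3 s.
At the end, for the whole second after the job is handed in: The chalk rests on the dome alone, not touched by the fingers: right way up (tilt under 0.35 rad), its origin within 16 mm sideways and 8 mm in height of the dome's summit, still; the knob is within 0.11 rad of its third stop (1.257 rad), at rest, with the fingers gripping it (over 1 N) (all of step 2 and contact force between the fingers and chalk_b below 0.05 N and contact force between chalk_b and indexer above 0.1 N and linear speed of chalk_b below 0.03 m/s and velocity of joint index_knob between -0.1 and 0.1 rad/s); the arm keeps its last pose, push and grip.
It fails at once if the knob is turned past the third stop towards the fourth (value of joint index_knob above 1.467 rad).
It fails at once if the knob is turned off its home stop while the chalk is not on the dome (value of joint index_knob above 0.21 rad and not (horizontal distance between chalk_b and dome_top below 0.016 m and z of chalk_b in the frame of dome_top between -0.008 and 0.008 m and angle between chalk_b's own z axis and vertical below 0.35 rad)).
It fails at once if a bystander is moved by more than 25 mm (distance of any of toe_bone, stone_b, stone_c, stone_e, air_scribe_1, brush_1, hammer from where it was at the start of the episode above 0.025 m).
It also fails if it takes over 61 s, if anything falls off the work surface, if the arm or the gripper's body presses on something with over 40 N, if the wrist force passes 120 N, or if a joint passes its speed limit or range.

## Working session

There is one attempt and no reset: what is moved stays moved. The work goes in short steps, Python scripts to look and compute and a shell command to move; the robot and the scene stay as the last step left them, time stands still between calls to the robot, and variables do not carry over. Pictures are saved under pics/ and viewed, at most 13 in all, crops included, and the job is handed in when it is done.

```bash
mkdir -p pics
python3 - <<'E'
from workcell import manip
import cv2,numpy as np
for n in("scene","side"):
    p,d=manip.read_camera(n); c=manip.camera_params(n)
    np.savez(n+".npz",p=p,d=d,**c); cv2.imwrite(f"pics/{n}.png",p)
    print(n,c["intrinsics"].tolist(),np.round(c["R"],3).tolist(),c["t"])
a=np.hstack([cv2.imread("pics/scene.png"),cv2.imread("pics/side.png")])
cv2.imwrite("pics/s0.png",cv2.resize(cv2.imread("pics/scene.png"),(800,600)))
cv2.imwrite("pics/s1.png",cv2.resize(cv2.imread("pics/side.png"),(800,600)))
E
```

```text
scene [[398.3027909595933, 0.0, 254.74094994714113], [0.0, 398.3027909595933, 193.09450421708564], [0.0, 0.0, 1.0]] [[0.703, -0.71, 0.022], [-0.471, -0.488, -0.735], [0.533, 0.507, -0.678]] [-423.83883587  309.69122536 1140.41333999]
side [[459.76242743641245, 0.0, 251.2636250595762], [0.0, 459.76242743641245, 199.6967610569994], [0.0, 0.0, 1.0]] [[0.996, 0.084, 0.014], [0.063, -0.619, -0.782], [-0.057, 0.781, -0.622]] [-5.56432793e+02  6.30431875e-01  1.80661739e+03]
```

View pics/s0.png

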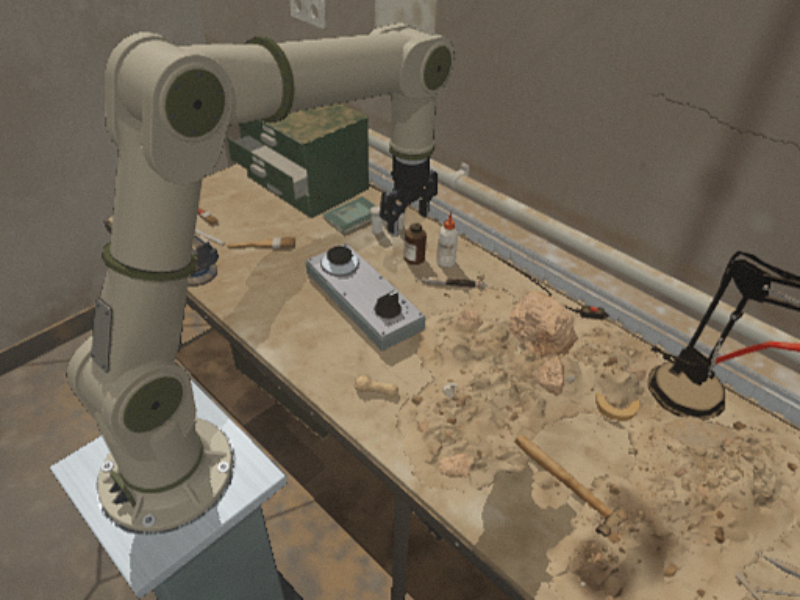

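View pics/s1.png

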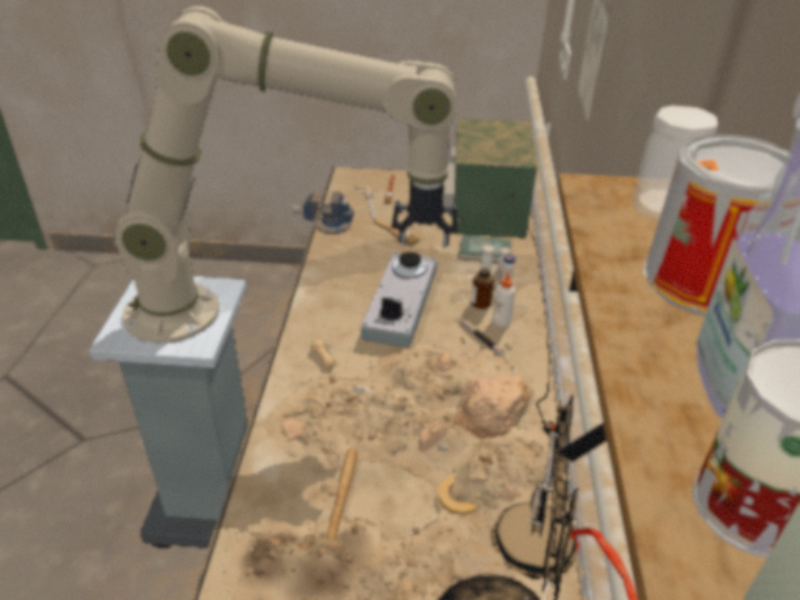

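The scene view (800x600 picture) shows the dome near (341,256), the knob near (388,303), the toe bone at (376,386) and a pale lump, probably the chalk, at (449,391). In the side view they're at (409,262), (391,309), (322,353) and (362,390).

```bash
cat > h.py <<'E'
import numpy as np,cv2
def back(f,u,v,z=None):
    "pixel -> world, by depth or, if z is given, on the plane of height z"
    K=f["intrinsics"];r=np.linalg.inv(K)@[u,v,1];R=f["R"];t=f["t"];c=-R.T@t;w=R.T@r
    s=f["d"][int(round(v)),int(round(u))] if z is None else (z-c[2])/w[2]
    return c+s*w
def tri(l):
    A=[];b=[]
    for f,u,v in l:
        w=back(f,u,v,0);c=-f["R"].T@f["t"];w=(w-c)/np.linalg.norm(w-c);P=np.eye(3)-np.outer(w,w);A.append(P);b.append(P@c)
    return np.linalg.lstsq(np.vstack(A),np.hstack(b),rcond=None)[0]
E
python3 - <<'E'
from h import *
s=np.load("scene.npz");d=np.load("side.npz")
k=.64
for n,a,b in(("dome",(341,254),(409,260)),("knob",(388,298),(391,303)),("chalk",(449,391),(362,390)),("bone",(376,386),(322,353)),("pink",(455,463),(290,427))):
    a=np.array(a)*k;b=np.array(b)*k
    print(n,back(s,*a).round(),back(d,*b).round(),tri([(s,*a),(d,*b)]).round())
E
```

```text
dome [584. 176.  85.] [585. 172.  84.] [586. 177.  82.]
knob [550. -18.  92.] [555. -18.  87.] [555. -14.  85.]
chalk [ 500. -247.   17.] [ 511. -243.   15.] [ 509. -240.    8.]
bone [ 400. -136.   22.] [ 406. -139.   22.] [ 404. -132.   16.]
pink [ 377. -369.   24.] [ 377. -370.   20.] [ 377. -369.   22.]
```

```bash
cat > snap.py <<'E'
import sys;from h import *;from workcell import manip
n=sys.argv[1];st=manip.state();c=manip.camera_params("wrist");p,d=manip.read_camera("wrist")
np.savez(n+".npz",p=p,d=d,**c);cv2.imwrite(f"pics/{n}.png",cv2.resize(p,(800,600),interpolation=cv2.INTER_CUBIC))
print(st["time_s"],np.round(st["tool_pos"],1),np.round(st["orientation"],3).tolist(),"cam",(-c["R"].T@c["t"]).round(),c["R"].round(2).tolist(),c["intrinsics"][0,0])
E
python3 snap.py w0
python3 -m pendant '[[8.5,-2,-5,1,0,0,0],[8.5,-5,-10,2,0,0,0],[8.5,-8,-15,2,0,0,0],[8.5,-11,-20,2,0,0,0],[8.5,-14,-24.5,2,0,0,0],[8.5,-17,-24.5,2,0,0,0],[8.5,-17,-24.5,2,0,0,0],[8.5,-17,-24.5,2,0,0,0]]'
python3 snap.py w1
```

```text
0.1 [624.5   0.  230.4] [[-0.0, 1.0, -0.002], [1.0, 0.0, -0.0], [-0.0, -0.002, -1.0]] cam [625.  72. 372.] [[1.0, -0.0, -0.0], [0.0, -0.96, 0.28], [-0.0, -0.28, -0.96]] 326.7613403747069
time_s: 1.15
tool_pos: [455.6, -244.3, 251.3]
orientation: [[-0.001, 1.0, 0.0], [1.0, 0.001, 0.0], [0.0, 0.0, -1.0]]
ft_force: [0.3, -0.1, 0.7]
finger_gap: 85.0
gripper_force: 0.0
1.15 [ 455.6 -244.3  251.3] [[-0.001, 1.0, 0.0], [1.0, 0.001, 0.0], [0.0, 0.0, -1.0]] cam [ 455. -172.  393.] [[1.0, 0.0, 0.0], [0.0, -0.96, 0.28], [0.0, -0.28, -0.96]] 326.7613403747069
```

View pics/w1.png

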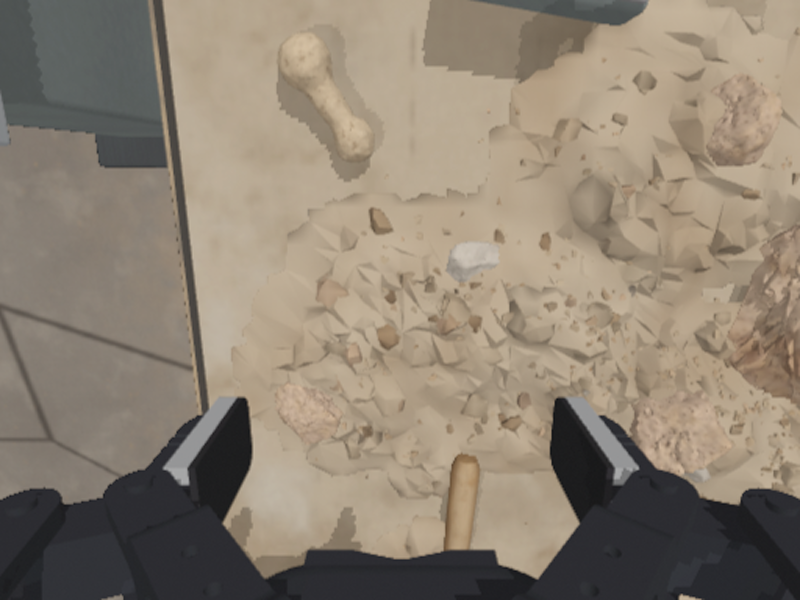

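View pics/w0.png

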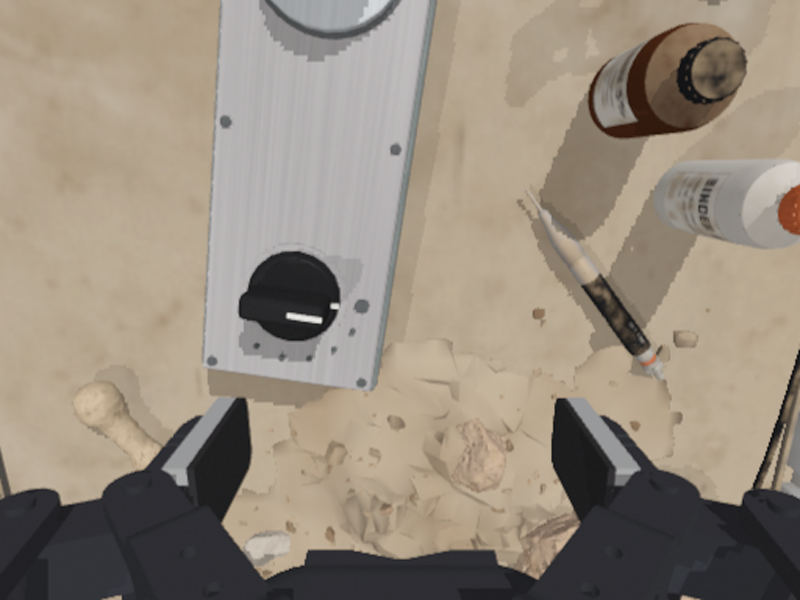

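In w1 the chalk is at (472,260), with its pointed end at about (450,270). The toe bone is at (325,95). In w0 the knob axis is near (293,300) with the pointer at (320,320) towards the large stud at (362,306). I'll take a closer look at the chalk next.

```bash
python3 -m pendant '[[8.5,2,1,-4,0,0,0],[8.5,4.5,2,-8,0,0,0],[8.5,4.5,2,-12,0,0,0],[8.5,4.5,2,-12,0,0,0],[8.5,4.5,2,-12,0,0,0]]'
python3 snap.py w2
python3 - <<'E'
from h import *
a=np.load("w1.npz");b=np.load("w2.npz")
for f in(a,b):
    p=f["p"];h=cv2.cvtColor(p,cv2.COLOR_BGR2HSV)
    m=((h[...,1]<40)&(h[...,2]>120)).astype(np.uint8)
    n,l,s,c=cv2.connectedComponentsWithStats(m)
    for i in range(1,n):
        if s[i,4]>150:print(s[i],c[i].round(1),back(f,*c[i]).round(1))
p=b["p"];cv2.imwrite("pics/w2c.png",cv2.resize(p[90:290,150:400],(800,640),interpolation=cv2.INTER_CUBIC)[:600])
E
```

```text
time_s: 1.82
tool_pos: [500.9, -225.1, 132.7]
orientation: [[-0.0, 1.0, 0.001], [1.0, 0.0, -0.001], [-0.001, 0.001, -1.0]]
ft_force: [0.5, 0.2, 0.6]
finger_gap: 85.3
gripper_force: 0.0
1.825 [ 500.9 -225.1  132.7] [[-0.0, 1.0, 0.001], [1.0, 0.0, -0.001], [-0.001, 0.001, -1.0]] cam [ 501. -153.  275.] [[1.0, 0.0, 0.0], [-0.0, -0.96, 0.28], [0.0, -0.28, -0.96]] 326.7613403747069
[   0   61  105  165 8121] [ 37.4 152.7] [-343.4 -340.5 -802.3]
[ 88 108  20  23 240] [ 97.1 119.1] [-106.8 -220.9 -797.4]
[286 155  34  25 620] [301.5 165.6] [ 507.9 -239.5   20.6]
[131 193  18  37 486] [139.6 211.4] [ 308.7 -301.5    1.4]
[   3  199  121  105 6042] [ 59.9 250.8] [-326.  -731.2 -801.5]
[   0  208   28   72 1060] [  9.2 254.8] [-531.9 -749.1 -801.9]
[105 254  47  56 718] [126.1 280.9] [ 409.3 -232.5  289.8]
[362 254  47  55 686] [386.3 280. ] [ 502.2 -232.7  288.9]
[   0  283   75   39 1951] [ 31.6 301.3] [-482.5 -961.6 -801.4]
[161 298  36  39 722] [178.  315.6] [ 346.4 -455.8   -0.9]
[  0 169  12  55 333] [  3.7 203. ] [-366.2 -478.1 -802.9]
[ 244  197   47   36 1196] [265.8 212.7] [ 509.  -238.5   19.4]
[   0  225   32   87 1751] [ 11.9 272. ] [-395.2 -743.4 -805.2]
[ 38 247  24  46 707] [ 49.8 271. ] [ 308.  -302.5   -0.5]
[105 254  47  56 707] [126. 281.] [ 454.7 -213.2  171.4]
[362 254  47  51 663] [386.  279.5] [ 547.5 -213.4  170. ]
```

View pics/w2.png

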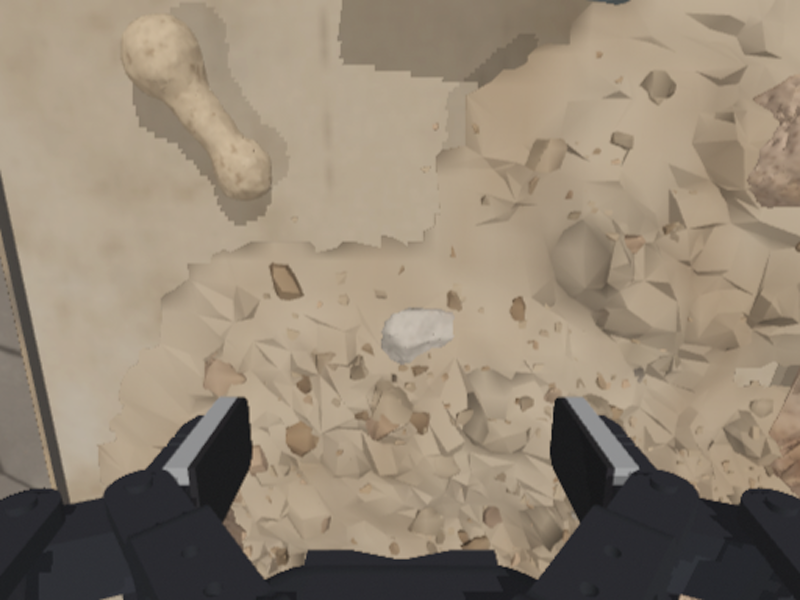

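The chalk lies at (418,334) in the picture. It has a pointed bit at the top right, around (452,312), and a narrow lower-left edge at (390,358). I'll get its outline from the depth.

Run:
```python
from h import *
b=np.load("w2.npz");h=cv2.cvtColor(b["p"],cv2.COLOR_BGR2HSV)
P=[];Q=[]
for v in range(180,250):
    for u in range(225,310):
        X=back(b,u,v)
        if h[v,u,1]<45 and h[v,u,2]>110 and 244<=u<=292 and 195<=v<=234:P.append(X)
        else:Q.append(X)
P=np.array(P);Q=np.array(Q)
print("ground around",np.percentile(Q[:,2],[5,50,90,98]),"chalk z",np.percentile(P[:,2],[0,5,25,50,90,100]).round(1))
hull=cv2.convexHull(P[:,:2].astype(np.float32))[:,0]
print(hull.round(0).tolist(), (hull.max(0)+hull.min(0))/2)
for a in range(0,180,10):
    w=hull@[np.cos(np.radians(a)),np.sin(np.radians(a))];print(a,round(float(np.ptp(w)),1),round(float((w.max()+w.min())/2),1))
# heightmap picture
from workcell import manip
g=np.zeros((60,60),np.float32)
for X in np.vstack([P,Q]):
    i,j=int(X[1]+270),int(X[0]-480)
    if 0<=i<60 and 0<=j<60:g[59-i,j]=max(g[59-i,j],X[2])
for r in g[2::3,::2]:print(" ".join(f"{int(x):2d}" for x in r))
```

```text
ground around [ 3.245219   11.96237292 21.59785606 25.8558956 ] chalk z [  3.4  10.9  14.3  16.8  21.  274.7]
[[530.0, -233.0], [501.0, -153.0], [491.0, -239.0], [491.0, -245.0], [491.0, -249.0], [491.0, -250.0], [491.0, -252.0], [492.0, -253.0], [496.0, -256.0], [501.0, -257.0], [503.0, -257.0], [506.0, -256.0], [521.0, -249.0], [525.0, -247.0], [528.0, -244.0], [529.0, -244.0], [530.0, -243.0]] [ 510.2261  -205.11008]
0 39.2 510.2
10 41.6 460.6
20 42.7 397.0
30 57.3 328.4
40 70.4 249.9
50 81.7 163.7
60 91.2 72.1
70 98.0 -21.7
80 102.1 -114.9
90 103.9 -205.1
100 102.7 -289.1
110 98.4 -364.4
120 93.6 -429.8
130 87.5 -482.9
140 79.9 -521.9
150 70.0 -545.2
160 58.0 -551.8
170 44.2 -541.8
 0  0  0  0  0  0  0  0  0  0  0  0  0  0  0  0  0  0  0  0  0  0  0  0  0  0  0  0  0  0
 3  4  4  3  5  4  4  0  5  4  5  5  4  4  2  3  3  3  3  2  2  2  2  2  1  3  3  4  5  6
 4  4  3  4  6  5  5  4  6  4  5  6  4  5  0  5  3  3  3  2  3  4  3  3  0  7  5  4  5  4
 3  3  5  6  7  6  5  6  5  6  6  6  4  5  0  3  4  0  4  3  3  3  2  6  7  7  5  5  5  4
 5  4  5  6  6  5  4  5  6  5  6  5  5  5  4 
[... 694 characters left out ...]
2 14 16 18 19 22 21 20 18 18 18  0 16 13 14  0 11 13 12 12 12 13 13 14
13 14 14 12 10  0  0 14 15 16 18  0 18 18 17 17 16 17 18 18 17 16 13 12 12 12 13 13 14 13
19 15 14 14 13 11 11 12  0 14 17 18 18 16 16 18 18 19 19 19 18 17 16 14 13 13 13 13 14 14
19 16 17 15 14 14 13 14 13 13 15 15  0 20 17 23 22 23 21 21 22 20  0 16 16 14 16 15 13 14
19 17 19  0 18 17 16 15 14 14 17 16 17 16 21 23 22 22  0 24 23 19 18 17 15 15 16 18 17 18
20  0 15  0 16 17 18 16 18 19 16 17 17 18 20 21 23 26 25 25 23 21 21 21 18 18 19 19 21 21
21 18 17 15 29 17 29 29 29 26 23 21 24 24 21 23 24 26  0 25 24 21  0 20 19 20 20 19 23 25
21 18 17 17  0  0  0  0  0  0  0 22  0  0 23  0  0  0  0  0  0 20 21 21 22 22 22 22 23  0
```

```bash
python3 -m pendant '[[8.5,0.8,-0.2,-4,0,0,0],[8.5,0.8,-0.5,-7,0,0,0],[8.5,0.8,-0.5,-7,0,0,0],[8.5,0.8,-0.5,-7,0,0,0]]'
python3 snap.py w3
python3 - <<'E'
from h import *
b=np.load("w3.npz");p=b["p"]
u0,v0=170,140
cv2.imwrite("pics/w3c.png",cv2.resize(p[140:290,170:370],(800,600),interpolation=cv2.INTER_CUBIC))
h=cv2.cvtColor(p,cv2.COLOR_BGR2HSV);m=((h[...,1]<38)&(h[...,2]>110)).astype(np.uint8)
m[:, :170]=0;m[:,370:]=0
n,l,s,c=cv2.connectedComponentsWithStats(m)
i=1+np.argmax(s[1:,4]);print(s[i],c[i])
P=np.array([back(b,u,v) for v,u in np.argwhere(l==i)]);P=P[P[:,2]<40]
print(np.percentile(P,[0,2,50,98,100],axis=0).round(1).tolist())
hull=cv2.convexHull(P[:,:2].astype(np.float32))[:,0];print(hull.round(0).tolist())
for a in range(0,180,10):
    w=hull@[np.cos(np.radians(a)),np.sin(np.radians(a))];print(a,round(float(np.ptp(w)),1),end="; ")
E
```

```text
time_s: 2.38
tool_pos: [509.3, -230.5, 63.6]
orientation: [[0.0, 1.0, 0.003], [1.0, -0.0, -0.001], [-0.001, 0.003, -1.0]]
ft_force: [-0.1, 0.7, 1.0]
finger_gap: 85.4
gripper_force: 0.0
2.375 [ 509.3 -230.5   63.6] [[0.0, 1.0, 0.003], [1.0, -0.0, -0.001], [-0.001, 0.003, -1.0]] cam [ 509. -158.  206.] [[1.0, -0.0, 0.0], [-0.0, -0.96, 0.28], [0.0, -0.28, -0.96]] 326.7613403747069
[ 227  218   62   47 2108] [256.07210626 238.72011385]
[[490.5, -257.1, 6.0], [492.5, -254.3, 9.2], [508.7, -238.3, 16.8], [528.4, -227.9, 22.6], [529.9, -227.0, 24.2]]
[[530.0, -233.0], [530.0, -233.0], [529.0, -232.0], [528.0, -231.0], [523.0, -229.0], [517.0, -228.0], [512.0, -227.0], [509.0, -227.0], [507.0, -227.0], [506.0, -227.0], [501.0, -228.0], [499.0, -229.0], [498.0, -229.0], [496.0, -230.0], [493.0, -234.0], [491.0, -238.0], [491.0, -239.0], [491.0, -246.0], [491.0, -248.0], [490.0, -249.0], [495.0, -255.0], [500.0, -257.0], [503.0, -257.0], [507.0, -256.0], [523.0, -249.0], [525.0, -247.0], [529.0, -244.0], [529.0, -243.0]]
0 39.4; 10 41.6; 20 42.6; 30 42.3; 40 41.3; 50 40.0; 60 37.7; 70 34.5; 80 31.9; 90 30.0; 100 28.8; 110 28.3; 120 29.3; 130 31.4; 140 34.0; 150 36.0; 160 37.5; 170 38.3;
```

View pics/w3c.png

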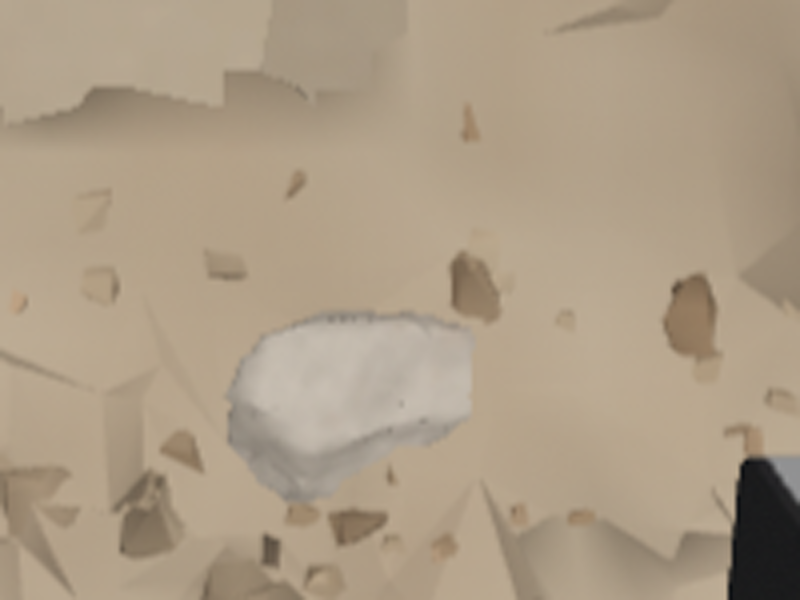

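The crop shows the chalk half sunk in visual sand. Its outline runs from about (230,400) to (472,370), widest along world ~20° and narrowest across ~110°. I'll turn the tool so it closes along 110° and go down.

```bash
python3 -m pendant '[[8.5,0,-0.5,0,0,0,10],[8.5,0.2,-1.1,0,0,0,20],[8.5,0.2,-1.1,0,0,0,30],[8.5,0.2,-1.1,0,0,0,40],[8.5,0.2,-1.1,0,0,0,50],[8.5,0.2,-1.1,0,0,0,60],[8.5,0.2,-1.1,0,0,0,70],[8.5,0.2,-1.1,0,0,0,80]]'
python3 -m pendant '[[8.5,0,0,0,0,0,10],[8.5,0,0,0,0,0,20],[8.5,0,0,0,0,0,30],[8.5,0,0,-1.5,0,0,30],[8.5,0,0,-3,0,0,30],[8.5,0,0,-3,0,0,30]]'; python3 -c "
from workcell import manip;print(manip.state()['q'])"
```

```text
time_s: 3.42
tool_pos: [511.1, -241.5, 63.4]
orientation: [[-0.986, 0.168, 0.003], [0.168, 0.986, -0.002], [-0.003, -0.001, -1.0]]
ft_force: [0.7, -0.5, -0.7]
finger_gap: 84.4
gripper_force: 0.0
time_s: 4.18
tool_pos: [508.7, -240.4, 29.4]
orientation: [[-0.94, -0.34, -0.003], [-0.34, 0.94, 0.001], [0.003, 0.002, -1.0]]
ft_force: [1.1, 0.6, 0.3]
finger_gap: 85.2
gripper_force: 0.0
[ 31.94539372  25.72677508 -12.36380053 101.14404485   6.59437973
  54.027816   126.74844366]
```

```bash
python3 -m pendant '[[8.5,0.1,0,-1.4,0,0,0],[8.5,0.2,-0.1,-2.7,0,0,0],[8.5,0.2,-0.1,-2.7,0,0,0]]'
python3 -m pendant '[[4,0,0,0,0,0,0],[0,0,0,0,0,0,0],[0,0,0,0,0,0,0],[0,0,0,0,0,0,0],[0,0,0,0,0,0,0],[0,0,0,0,0,0,0],[0,0,0,0,0,0,0]]' 40
```

```text
time_s: 4.55
tool_pos: [511.0, -241.6, 2.7]
orientation: [[-0.94, -0.342, -0.002], [-0.342, 0.94, 0.001], [0.002, 0.002, -1.0]]
ft_force: [-0.5, -0.8, 0.8]
finger_gap: 84.8
gripper_force: 0.0
time_s: 5.42
tool_pos: [512.3, -242.0, 5.1]
orientation: [[-0.94, -0.342, 0.001], [-0.342, 0.94, -0.0], [-0.001, -0.001, -1.0]]
ft_force: [-1.2, 1.2, 5.8]
finger_gap: 31.2
gripper_force: 37.8
```

```bash
python3 -m pendant '[[0,0,0,1,0,0,0],[0,0,0,3,0,0,0],[0,0,0,6,0,0,0],[0,0,0,10,0,0,0],[0,0,0,14,0,0,0],[0,0,0,14,0,0,0],[0,0,0,14,0,0,0]]'
python3 snap.py w4
python3 - <<'E'
from h import *
import cv2
p=np.load("w4.npz")["p"];cv2.imwrite("pics/w4c.png",cv2.resize(p[160:352,128:384],(800,600),interpolation=cv2.INTER_CUBIC))
E
```

```text
time_s: 6.3
tool_pos: [511.6, -241.9, 144.1]
orientation: [[-0.94, -0.342, -0.0], [-0.342, 0.94, -0.0], [0.0, -0.0, -1.0]]
ft_force: [-0.6, 0.1, -1.6]
finger_gap: 30.8
gripper_force: 38.1
6.3 [ 511.6 -241.9  144.1] [[-0.94, -0.342, -0.0], [-0.342, 0.94, -0.0], [0.0, -0.0, -1.0]] cam [ 445. -265.  286.] [[-0.34, 0.94, -0.0], [0.9, 0.33, 0.28], [0.26, 0.1, -0.96]] 326.7613403747069
```

View pics/w4c.png

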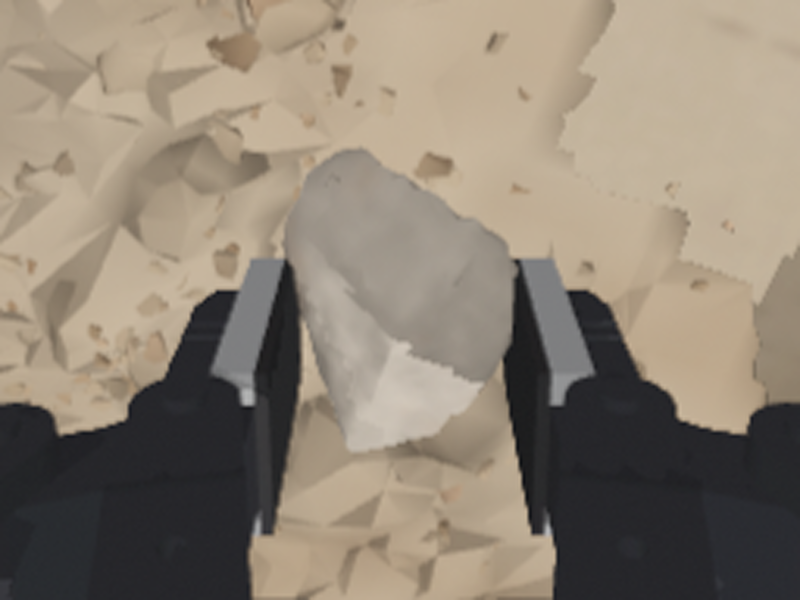

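The crop shows the chalk held between the pads, from (285,230) to (515,270). Its blunt end is at the top, (360,150), and the formerly buried pointed end is at (352,450). I'll measure its outline and tilt in the hand.

```bash
cat > inhand.py <<'E'
from h import *
import sys
b=np.load(sys.argv[1]+".npz");T=np.array([float(x) for x in sys.argv[2].split(",")])
yaw=np.radians(float(sys.argv[3]))  # tool y direction
n=np.array([np.cos(yaw),np.sin(yaw),0]);t=np.array([np.sin(yaw),-np.cos(yaw),0])  # t: -tool x
h=cv2.cvtColor(b["p"],cv2.COLOR_BGR2HSV);P=[]
for v in range(195,315):
    for u in range(205,310):
        X=back(b,u,v)-T
        q=(X@t,X@n,X[2])
        if -15<q[2]<40 and abs(q[1])<22 and abs(q[0])<40 and h[v,u,2]>60:P.append(q)
P=np.array(P);print(len(P),np.percentile(P,[0,1,50,99,100],axis=0).round(1).tolist())
g=np.full((24,30),-99.)
for a,c,z in P:
    i,j=int((a+36)//3),int((c+30)//2)
    g[i,j]=max(g[i,j],z)
for i,r in enumerate(g):print(f"{i*3-36:4d}|"," ".join("  ." if x<-50 else f"{x:3.0f}" for x in r[3:27]))
E
python3 inhand.py w4 511.6,-241.9,144.1 110
```

```text
5908 [[-25.9, -21.4, -2.6], [-24.5, -19.6, 1.7], [-10.1, -0.7, 11.4], [19.3, 21.0, 37.6], [23.0, 22.0, 38.8]]
 -36|   .   .   .   .   .   .   .   .   .   .   .   .   .   .   .   .   .   .   .   .   .   .   .   .
 -33|   .   .   .   .   .   .   .   .   .   .   .   .   .   .   .   .   .   .   .   .   .   .   .   .
 -30|   .   .   .   .   .   .   .   .   .   .   .   .   .   .   .   .   .   .   .   .   .   .   .   .
 -27|   .   .   .   .   .   .   .   5   5   5   4   .   .   .   .   .   .   .   .   .   .   .   .   .
 -24|   .   .   .   .   .   4   6   7   8   8   7   8   8   8  10   .   .   .   .   .   .   .   .   .
 -21|   .   .   .   .   5   6   9  10  10  10  10  10  12  12  12  12  12  12   .   .   .   .   .   .
 -18|   .   .   .   4   6   8  10  11  12  13  12  13  14  15  14  15  16  16  13  13   .   .   .   .
 -15|   .   .   .   5   8  10  11  13  15  15  15  17  17  17  17  17  16  15  14  13  10   .   .   .
 -12|   .  20  34  38   8  10  11  13  14  16  17  18  19  19  18  17  16  16  14  13  39  38  35   .
  -9|   .   .   .  38   8  11  11  12  13  15  16  18  18  18  18  17  1
[... 757 characters left out ...]
   .   .   .   .   .   6   8   8   7   7   7   7   7   6   .   .   .   .   .   .   .   .
  18|   .   .   .   .   .   .   .   5   6   6   6   6   5   6   5   5   .   .   .   .   .   .   .   .
  21|   .   .   .   .   .   .   .   .   4   4   4   4   3   .   .   .   .   .   .   .   .   .   .   .
  24|   .   .   .   .   .   .   .   .   .   .   .   .   .   .   .   .   .   .   .   .   .   .   .   .
  27|   .   .   .   .   .   .   .   .   .   .   .   .   .   .   .   .   .   .   .   .   .   .   .   .
  30|   .   .   .   .   .   .   .   .   .   .   .   .   .   .   .   .   .   .   .   .   .   .   .   .
  33|   .   .   .   .   .   .   .   .   .   .   .   .   .   .   .   .   .   .   .   .   .   .   .   .
```

```bash
cat >> inhand.py <<'E'
Q=P[(P[:,2]<21)&(abs(P[:,1])<18.5)&(P[:,2]>0)][:,:2]
H=cv2.convexHull(Q.astype(np.float32))[:,0]
for da in (-20,-15,-10,-5,0,5,10,15,20):
    # coordinates: e1=t (world yaw-90), e2=n ; angle of n is 90 in this frame
    a=np.radians(90-50+da);R=np.array([[np.cos(a),np.sin(a)],[-np.sin(a),np.cos(a)]])
    q=H@R.T;c=(q.max(0)+q.min(0))/2;d=(q-c)@[np.cos(np.radians(50)),np.sin(np.radians(50))]
    print(da,"size",np.ptp(q,axis=0).round(1),"centre t,n",(R.T@c).round(1),"50deg range",d.min().round(1),d.max().round(1))
E
python3 inhand.py w4 511.6,-241.9,144.1 110|tail -9
```

```text
-20 size [46.9 38.9] centre t,n [-3.6  0.3] 50deg range -20.0 20.6
-15 size [46.  39.6] centre t,n [-3.7 -0.1] 50deg range -19.4 20.2
-10 size [45.1 40. ] centre t,n [-3.7 -0.6] 50deg range -18.7 19.6
-5 size [45.2 40.2] centre t,n [-3.3 -0.8] 50deg range -18.2 18.6
0 size [45.2 41.1] centre t,n [-2.7 -0.9] 50deg range -17.6 19.4
5 size [45.  42.3] centre t,n [-2.  -1.1] 50deg range -16.6 20.3
10 size [44.5 43.3] centre t,n [-1.3 -1.2] 50deg range -15.6 21.0
15 size [43.7 44.3] centre t,n [-0.7 -1.1] 50deg range -16.4 21.5
20 size [42.6 44.9] centre t,n [-0.2 -1. ] 50deg range -17.1 21.8
```

The chalk's origin is about 1 mm in -x and 2 mm in -y of the TCP, and its underside is 5 mm below the TCP. Next I carry it towards the dome, stopping short so I can look.

```bash
python3 -m pendant '[[0,0,3,3,0,0,0],[0,0,8,6,0,0,0],[0,0,13.5,6,0,0,0],[0,0,19,6,0,0,0],[0,-0.5,24.5,6,0,0,0],[0,-0.8,30,6,0,0,0],[0,-1,35,6,0,0,0],[0,-1,38.5,6,0,0,0]]'
python3 -m pendant '[[0,0,0,0,0,0,0],[0,0,0,0,0,0,0],[0,0,0,0,0,0,0]]'
python3 snap.py w5
```

```text
time_s: 7.35
tool_pos: [500.6, 145.6, 203.0]
orientation: [[-0.939, -0.344, -0.002], [-0.344, 0.939, 0.0], [0.002, 0.001, -1.0]]
ft_force: [1.0, -0.1, -1.3]
finger_gap: 30.9
gripper_force: 38.2
time_s: 7.72
tool_pos: [502.1, 141.4, 203.7]
orientation: [[-0.94, -0.34, -0.001], [-0.34, 0.94, -0.001], [0.001, -0.0, -1.0]]
ft_force: [-0.2, 0.0, -0.6]
finger_gap: 31.3
gripper_force: 38.2
7.725 [502.1 141.4 203.7] [[-0.94, -0.34, -0.001], [-0.34, 0.94, -0.001], [0.001, -0.0, -1.0]] cam [435. 118. 346.] [[-0.34, 0.94, -0.0], [0.9, 0.33, 0.28], [0.26, 0.09, -0.96]] 326.7613403747069
```

View pics/w5.png

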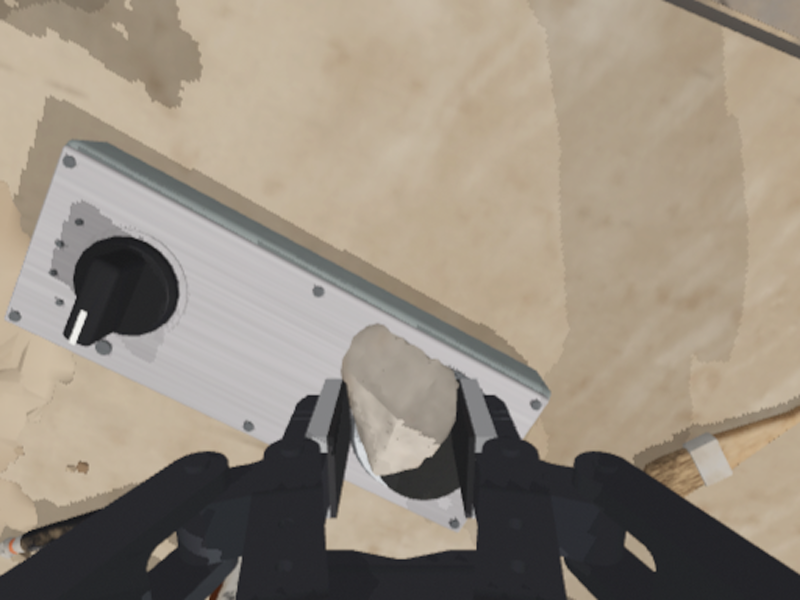

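The picture shows the housing's corner screws at (69,161), (14,316), (454,523) and (535,404), with mid screws at (318,291) and (248,426). The knob skirt is around (127,285), and the chalk partly hides the dome at about (425,455). The screws fix the housing frame.

Run:
```python
from h import *
f=np.load("w5.npz");g=np.load("w0.npz");k=.64
B=lambda F,p,z:back(F,p[0]*k,p[1]*k,z)
S=[(69,161),(14,316),(454,523),(535,404),(318,291),(248,426)]
W=[B(f,p,50) for p in S];print([w.round(1)[:2].tolist() for w in W],[back(f,p[0]*k,p[1]*k)[2].round(1) for p in S])
c=sum(W[:4])/4;y=(W[3]+W[2]-W[0]-W[1]);y=y[:2]/np.linalg.norm(y[:2]);print("centre",c.round(1),(W[4]+W[5])/2,"yaw",np.degrees(np.arctan2(y[1],y[0]))-90)
print("dome",c[:2]+100*y,"knob",c[:2]-100*y)
V=[B(g,p,50) for p in[(225,121),(395,149),(211,361),(361,383)]];print("w0",[v.round(1)[:2].tolist() for v in V],(V[0]+V[1])/2)
y0=(V[0]+V[1])/2-(V[2]+V[3])/2;print("w0 yaw",np.degrees(np.arctan2(y0[1],y0[0]))-90)
for n in("scene","side"):
    F=np.load(n+".npz");Q=[]
    for v in range(150,180):
        for u in range(195,290):
            X=back(F,u,v)
            if abs(X[0]-585)<45 and abs(X[1]-172)<45 and X[2]>74 and F["p"][v,u].max()<70:Q.append(X)
    Q=np.array(Q);print(n,len(Q),Q.mean(0),(Q.max(0)+Q.min(0))/2,Q.max(0)-Q.min(0),np.percentile(Q[:,2],98))
    b=np.linalg.lstsq(np.c_[Q,np.ones(len(Q))],(Q**2).sum(1),rcond=None)[0]
```

```text
[[496.3, -55.6], [597.6, -71.7], [645.0, 232.9], [544.1, 248.5], [520.3, 96.6], [621.3, 80.7]] [np.float64(51.0), np.float64(51.9), np.float64(52.0), np.float64(50.8), np.float64(52.0), np.float64(51.6)]
centre [570.8  88.5  50. ] [570.79162777  88.6549467   50.        ] yaw -8.880409052777964
dome [586.18913541 187.29704613] knob [555.31462189 -10.30549539]
w0 [[520.3, 96.4], [621.1, 80.5], [496.1, -56.1], [597.3, -72.2]] [570.67823732  88.45768613  50.        ]
w0 yaw -8.920774964068556
scene 135 [581.36340818 180.88243849  82.19370681] [582.90739253 184.5019114   81.65245524] [58.23393561 56.31776173 13.81065377] 87.9489401934115
side 81 [585.98500464 175.42466374  84.42273326] [583.9750147  173.968747    84.69395857] [45.75750765 54.78765791 20.41103554] 91.6814538123098
```

```bash
python3 -m pendant '[[0,3,2,0,0,0,0],[0,6,4,-2,0,0,0],[0,8.5,4.8,-4,0,0,0],[0,8.5,4.8,-7,0,0,0],[0,8.5,4.8,-9,0,0,0],[0,8.5,4.8,-9.5,0,0,0],[0,8.5,4.8,-9.5,0,0,0],[0,8.5,4.8,-9.5,0,0,0]]'
```

```text
time_s: 8.78
tool_pos: [587.7, 191.1, 110.6]
orientation: [[-0.94, -0.342, 0.002], [-0.342, 0.94, 0.0], [-0.002, -0.0, -1.0]]
ft_force: [0.9, -0.5, -0.6]
finger_gap: 30.9
gripper_force: 38.2
```

```bash
python3 -m pendant '[[0,0,-0.2,-0.8,0,0,0],[0,0,-0.2,-1.6,0,0,0],[0,0,-0.2,-1.7,0,0,0],[0,0,-0.2,-1.7,0,0,0],[0,0,-0.2,-1.7,0,0,0]]'; python3 -m pendant '[[0,0,0,-0.1,0,0,0],[0,0,0,-0.1,0,0,0],[0,0,0,-0.1,0,0,0]]'; python3 -m pendant '[[0,0,0,-0.1,0,0,0],[0,0,0,-0.1,0,0,0],[0,0,0,-0.1,0,0,0]]'
```

```text
time_s: 9.4
tool_pos: [587.1, 189.2, 92.5]
orientation: [[-0.94, -0.342, 0.0], [-0.342, 0.94, 0.0], [-0.0, 0.0, -1.0]]
ft_force: [0.0, 0.5, -0.3]
finger_gap: 31.2
gripper_force: 38.2
time_s: 9.78
tool_pos: [587.0, 189.0, 91.3]
orientation: [[-0.94, -0.342, -0.0], [-0.342, 0.94, -0.0], [0.0, -0.0, -1.0]]
ft_force: [-0.1, 0.5, -0.7]
finger_gap: 31.2
gripper_force: 38.2
time_s: 10.15
tool_pos: [587.1, 189.1, 90.8]
orientation: [[-0.94, -0.342, 0.0], [-0.342, 0.94, -0.0], [-0.0, -0.0, -1.0]]
ft_force: [-1.6, -0.9, 5.9]
finger_gap: 31.4
gripper_force: 39.0
```

```bash
python3 -m pendant '[[0,0,0,0.05,0,0,0],[0,0,0,0.05,0,0,0],[0,0,0,0.05,0,0,0]]' 20; python3 -m pendant '[[3.1,0,0,0,0,0,0],[3.2,0,0,0,0,0,0],[3.3,0,0,0,0,0,0],[3.4,0,0,0,0,0,0],[3.6,0,0,0,0,0,0],[3.8,0,0,0,0,0,0],[4.1,0,0,0,0,0,0],[4.5,0,0,0,0,0,0]]'; python3 -m pendant '[[5,0,0,0,0,0,0],[5.5,0,0,0,0,0,0],[6,0,0,0,0,0,0],[7,0,0,0,0,0,0],[7.5,0,0,0,0,0,0],[7.5,0,0,0,0,0,0]]'; python3 snap.py w6; python3 inhand.py w6 587.1,189.1,90.8 110
```

```text
time_s: 10.52
tool_pos: [587.0, 189.1, 90.8]
orientation: [[-0.94, -0.342, 0.0], [-0.342, 0.94, 0.0], [-0.0, -0.0, -1.0]]
ft_force: [-0.7, -0.6, 4.1]
finger_gap: 30.9
gripper_force: 38.8
time_s: 11.52
tool_pos: [587.0, 189.1, 90.8]
orientation: [[-0.94, -0.342, -0.0], [-0.342, 0.94, -0.0], [0.0, -0.0, -1.0]]
ft_force: [0.2, -0.4, 0.3]
finger_gap: 44.8
gripper_force: 0.0
time_s: 12.28
tool_pos: [587.0, 189.0, 90.8]
orientation: [[-0.94, -0.342, -0.0], [-0.342, 0.94, -0.0], [0.0, -0.0, -1.0]]
ft_force: [0.5, -0.5, -0.6]
finger_gap: 74.6
gripper_force: 0.0
12.275 [587.  189.   90.8] [[-0.94, -0.342, -0.0], [-0.342, 0.94, -0.0], [0.0, -0.0, -1.0]] cam [520. 166. 233.] [[-0.34, 0.94, -0.0], [0.9, 0.33, 0.28], [0.26, 0.1, -0.96]] 326.7613403747069
5629 [[-26.4, -21.9, -14.4], [-25.0, -15.7, -10.0], [-9.0, 0.2, 10.3], [22.5, 18.2, 17.2], [26.8, 22.0, 18.6]]
 -36|   .   .   .   .   .   .   .   .   .   .   .   .   .   .   .   .   .   .   .   .   .   .   .   .
 -33|   .   .   .   .   .   .   .   .   .   .   .   .   .   .   .   .   .   .   .   .   .   .   .   .
 -30|   .   .   .   .   .   .   .
[... 2105 characters left out ...]
  .
  33|   .   .   .   .   .   .   .   .   .   .   .   .   .   .   .   .   .   .   .   .   .   .   .   .
-20 size [47.1 34.7] centre t,n [-4.4  2.3] 50deg range -20.8 15.6
-15 size [46.6 36.9] centre t,n [-4.4  1.5] 50deg range -19.5 16.5
-10 size [45.9 38.9] centre t,n [-4.3  0.7] 50deg range -18.1 17.4
-5 size [44.9 40.6] centre t,n [-4.1 -0.1] 50deg range -16.8 18.3
0 size [43.9 42. ] centre t,n [-3.9 -0.9] 50deg range -15.3 19.4
5 size [42.5 43.1] centre t,n [-3.6 -1.7] 50deg range -13.7 20.7
10 size [40.9 44.4] centre t,n [-3.2 -2.2] 50deg range -12.8 21.6
15 size [39.4 45.3] centre t,n [-2.8 -2.5] 50deg range -12.0 22.3
20 size [38.1 45.9] centre t,n [-2.1 -2.5] 50deg range -12.1 22.6
```

The chalk sits balanced, flat and within a few mm of centre. I'll lift straight off and travel to the knob.

```bash
python3 -m pendant '[[7.5,0,0,1,0,0,0],[7.5,0,0,2.5,0,0,0],[7.5,0,0,5,0,0,0],[7.5,0,0,8.5,0,0,0],[7.5,0,0,9,0,0,0],[7.5,0,-4,9,0,0,-5],[7.5,-1,-8,9,0,0,-12],[7.5,-2,-12,9,0,0,-20]]'; python3 -m pendant '[[7,-0.6,-4,0,0,0,-5],[6,-1.2,-7.9,-1,0,0,-9],[6,-1.2,-7.9,-3,0,0,-9],[6,-1.2,-7.9,-5,0,0,-9],[6,-1.2,-7.9,-5,0,0,-9],[6,-1.2,-7.9,-5,0,0,-9]]'; python3 snap.py w7
```

```text
time_s: 13.32
tool_pos: [566.5, 67.8, 180.9]
orientation: [[-1.0, 0.004, -0.0], [0.004, 1.0, -0.0], [0.0, -0.0, -1.0]]
ft_force: [0.3, -0.0, -0.1]
finger_gap: 75.2
gripper_force: 0.0
time_s: 14.08
tool_pos: [555.4, -9.7, 131.7]
orientation: [[-0.988, 0.156, 0.001], [0.156, 0.988, 0.0], [-0.001, 0.0, -1.0]]
ft_force: [-0.3, 0.7, 0.6]
finger_gap: 59.8
gripper_force: 0.0
14.075 [555.4  -9.7 131.7] [[-0.988, 0.156, 0.001], [0.156, 0.988, 0.0], [-0.001, 0.0, -1.0]] cam [485.   2. 274.] [[0.16, 0.99, 0.0], [0.95, -0.15, 0.28], [0.28, -0.04, -0.96]] 326.7613403747069
```

View pics/w7.png

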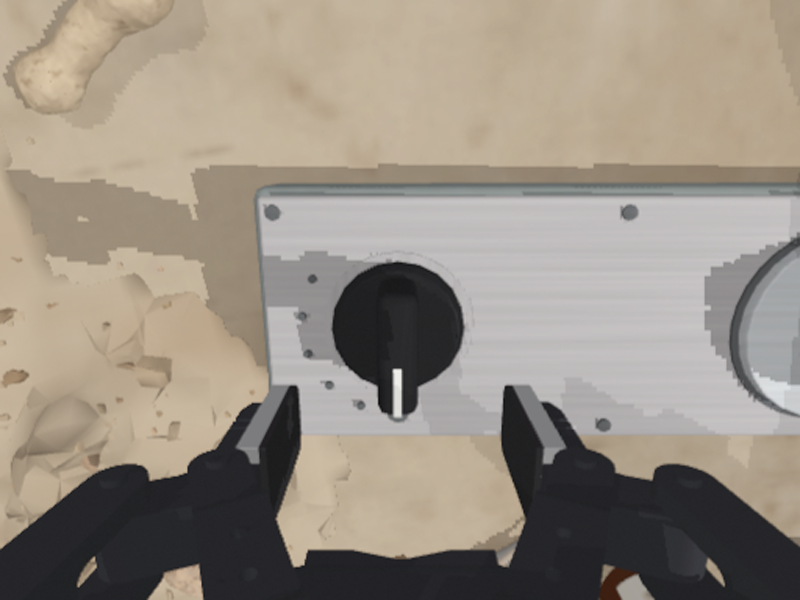

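The knob bar stands at column ~398, midway between the pads at (300,500), with the pointer down at (397,395) on the large stud. I'll descend and grip.

```bash
python3 -m pendant '[[6,0,0,-2.5,0,0,0],[6,0,0,-5,0,0,0],[6,0,0,-6.5,0,0,0],[6,0,0,-6.5,0,0,0]]'; python3 -m pendant '[[4,0,0,0,0,0,0],[3,0,0,0,0,0,0],[2,0,0,0,0,0,0],[0,0,0,0,0,0,0],[0,0,0,0,0,0,0],[0,0,0,0,0,0,0],[0,0,0,0,0,0,0]]' 40; python3 -c "
from workcell import manip;s=manip.state();print(s['wrist_torque'],s['q'])"
```

```text
time_s: 14.62
tool_pos: [554.6, -9.9, 65.3]
orientation: [[-0.988, 0.156, -0.001], [0.156, 0.988, 0.0], [0.001, -0.0, -1.0]]
ft_force: [0.6, 0.2, 0.1]
finger_gap: 60.0
gripper_force: 0.0
time_s: 15.5
tool_pos: [555.2, -11.0, 66.6]
orientation: [[-0.988, 0.157, 0.001], [0.157, 0.988, -0.001], [-0.001, -0.001, -1.0]]
ft_force: [-2.7, -3.6, 4.7]
finger_gap: 15.1
gripper_force: 41.0
[-0.42331162  0.46677036  0.02769234] [ 13.04085817  22.72522619 -18.79683415 100.65139065   8.52422876
  57.97424117  72.01895673]
```

```bash
T='from workcell import manip;s=manip.state();print(s["wrist_torque"])'; for i in 1; do python3 -m pendant '[[0,0,0,0,0,0,-1.5],[0,0,0,0,0,0,-4],[0,0,0,0,0,0,-7],[0,0,0,0,0,0,-10],[0,0,0,0,0,0,-13]]'; python3 -c "$T"; python3 -m pendant '[[0,0,0,0,0,0,-3],[0,0,0,0,0,0,-6],[0,0,0,0,0,0,-8.5],[0,0,0,0,0,0,-10.5],[0,0,0,0,0,0,-11],[0,0,0,0,0,0,-11],[0,0,0,0,0,0,-11]]';python3 -c "$T"; done
```

```text
time_s: 16.12
tool_pos: [555.2, -11.0, 66.6]
orientation: [[-0.926, 0.377, 0.001], [0.377, 0.926, -0.001], [-0.001, -0.001, -1.0]]
ft_force: [-2.0, -3.4, 5.9]
finger_gap: 15.6
gripper_force: 40.9
[-0.50992926  0.4463922  -0.01992132]
time_s: 17.0
tool_pos: [555.2, -11.0, 66.6]
orientation: [[-0.838, 0.546, 0.001], [0.546, 0.838, -0.001], [-0.001, -0.001, -1.0]]
ft_force: [-2.0, -3.0, 5.4]
finger_gap: 14.9
gripper_force: 40.9
[-0.50600032  0.39954987 -0.01762032]
```

```bash
T='from workcell import manip;s=manip.state();print(s["wrist_torque"])'; python3 -m pendant '[[0,0,0,0,0,0,-2],[0,0,0,0,0,0,-5],[0,0,0,0,0,0,-7],[0,0,0,0,0,0,-7]]'; python3 -c "$T"; python3 -m pendant '[[0,0,0,0,0,0,-3],[0,0,0,0,0,0,-6],[0,0,0,0,0,0,-9],[0,0,0,0,0,0,-12],[0,0,0,0,0,0,-15],[0,0,0,0,0,0,-17],[0,0,0,0,0,0,-17],[0,0,0,0,0,0,-17]]';python3 -c "$T"
python3 snap.py w8
python3 - <<'E'
from h import *
from workcell import manip
p,d=manip.read_camera("scene");F=dict(np.load("scene.npz"));F["d"]=d
o,q=np.load("scene.npz")["p"],p
cv2.imwrite("pics/s8.png",cv2.resize(p[125:245,180:340],(800,600),interpolation=cv2.INTER_CUBIC))
E
```

```text
time_s: 17.5
tool_pos: [555.3, -11.0, 66.6]
orientation: [[-0.765, 0.644, 0.001], [0.644, 0.765, -0.001], [-0.001, -0.0, -1.0]]
ft_force: [-2.4, -2.7, 5.3]
finger_gap: 15.2
gripper_force: 40.9
[-0.56456504  0.41719675  0.16202152]
time_s: 18.5
tool_pos: [555.3, -11.0, 66.6]
orientation: [[-0.544, 0.839, 0.001], [0.839, 0.544, -0.001], [-0.001, 0.0, -1.0]]
ft_force: [-2.1, -2.4, 4.2]
finger_gap: 15.3
gripper_force: 40.9
[-0.60060023  0.34801529 -0.01493721]
18.5 [555.3 -11.   66.6] [[-0.544, 0.839, 0.001], [0.839, 0.544, -0.001], [-0.001, 0.0, -1.0]] cam [516.  50. 208.] [[0.84, 0.54, 0.0], [0.52, -0.81, 0.28], [0.15, -0.24, -0.96]] 326.7613403747069
```

View pics/s8.png

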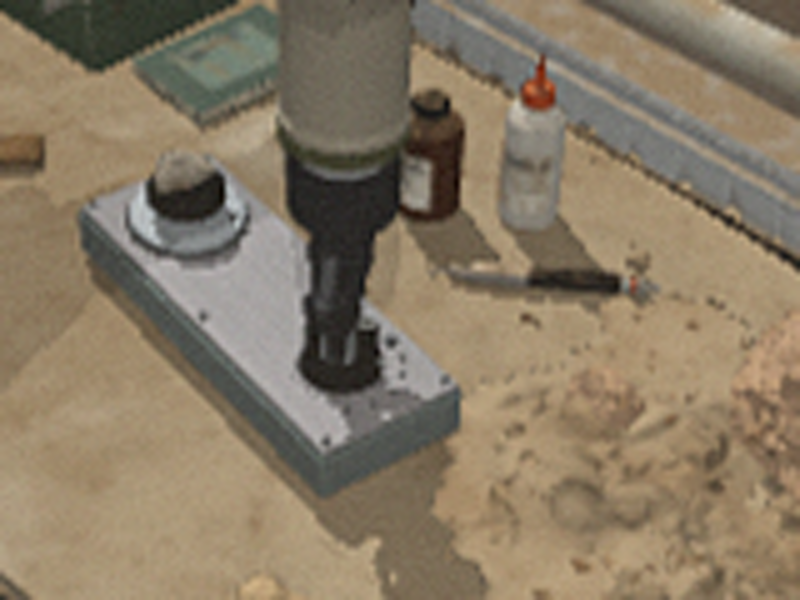

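The chalk rides on the dome at (187,175), and the gripper holds the knob at (340,350). The second click stop is reached (48°), with about 0.16 N m felt on the way, so I turn the third click.

```bash
T='from workcell import manip;s=manip.state();print(s["wrist_torque"])'; python3 -m pendant '[[0,0,0,0,0,0,-2],[0,0,0,0,0,0,-5],[0,0,0,0,0,0,-7],[0,0,0,0,0,0,-7]]'; python3 -c "$T"; python3 -m pendant '[[0,0,0,0,0,0,-3],[0,0,0,0,0,0,-6],[0,0,0,0,0,0,-9],[0,0,0,0,0,0,-12],[0,0,0,0,0,0,-15],[0,0,0,0,0,0,-17],[0,0,0,0,0,0,-17],[0,0,0,0,0,0,-17]]';python3 -c "$T"; python3 -m pendant '[[0,0,0,0,0,0,0],[0,0,0,0,0,0,0],[0,0,0,0,0,0,0],[0,0,0,0,0,0,0],[0,0,0,0,0,0,0],[0,0,0,0,0,0,0]]'
python3 - <<'E'
from h import *
from workcell import manip
p,d=manip.read_camera("scene")
cv2.imwrite("pics/s9.png",cv2.resize(p[125:245,180:340],(800,600),interpolation=cv2.INTER_CUBIC))
E
```

```text
time_s: 19.1
tool_pos: [555.3, -11.0, 66.6]
orientation: [[-0.437, 0.899, 0.001], [0.899, 0.437, -0.001], [-0.001, 0.0, -1.0]]
ft_force: [-1.8, -1.8, 4.6]
finger_gap: 15.4
gripper_force: 40.9
[-0.58901147  0.33471002  0.15773654]
time_s: 20.1
tool_pos: [555.2, -11.1, 66.6]
orientation: [[-0.155, 0.988, 0.001], [0.988, 0.155, -0.001], [-0.001, 0.001, -1.0]]
ft_force: [-2.5, -2.6, 5.6]
finger_gap: 15.3
gripper_force: 41.0
[-0.69285256  0.36230524 -0.01063506]
time_s: 20.85
tool_pos: [555.3, -11.1, 66.6]
orientation: [[-0.155, 0.988, 0.001], [0.988, 0.155, -0.001], [-0.001, 0.001, -1.0]]
ft_force: [-2.9, -3.8, 5.2]
finger_gap: 15.5
gripper_force: 41.0
```

View pics/s9.png

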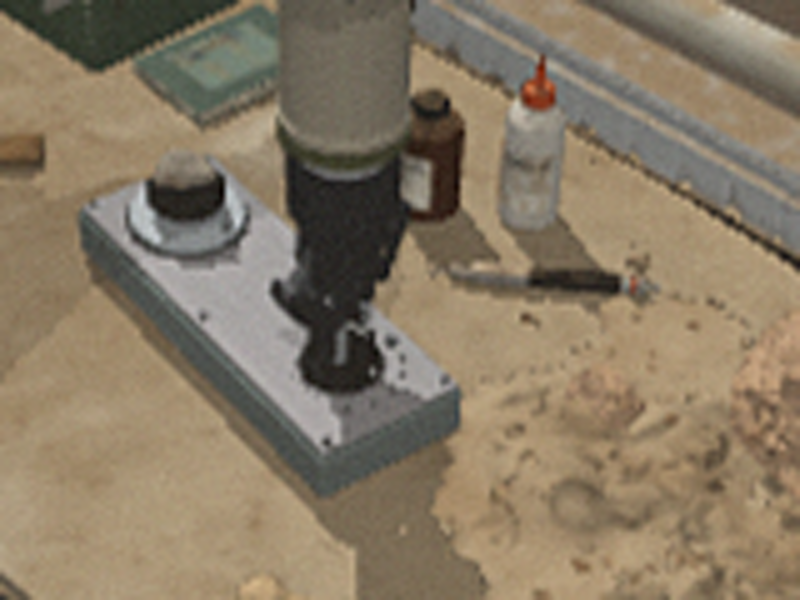

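The tool has turned 72° to the third stop, the turning moment is near zero, the grip holds at 41 N, and the chalk is still centred on the dome at (185,170).

```bash
python3 -c "
from workcell import manip;print(manip.sign_off())"
```

```text
the job is handed in; nothing more can be done
None
```

The job is handed in: the chalk is balanced on the dome and the gripper still holds the knob, turned 72° to its third click stop; the judge's verdict was not shown.

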